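# Switch off the flash power pack under its counterweighted guard

## Robot

A 6-joint arm with a two-finger parallel gripper is mounted at the origin on the work surface. World frame = base frame: x ahead of the robot, y to its left, z up, the work surface at z = 0. Lengths are in mm, angles in rad, forces in N, time in s.
With the tool pointing down it reaches from about 250 to 800 mm from the base axis. Payload 3.9 kg.
Tool frame: the origin (TCP) lies on the front face of the gripper's body, between the roots of the fingers; the fingertips stand 73 mm ahead of it and the grasp point (between the pads) lies 54 mm ahead of it (robot.nose_length is the distance from the TCP to the fingertips, in mm); z points along the fingers, y is the line along which they close (so a half turn about z gives the same grasp; the last joint's range is limited). The gripper opens to 85 mm and grips with 20 to 120 N. Pads are 22 mm wide; open, the fingers measure 114 mm over their backs; the gripper's body (76 mm by 85 mm) begins 54 mm behind the grasp point. The pads swing forward as they close: fully open they stand 13 mm farther back than shut.
Start: joints at [1.121, 0.26, -0.138, 1.173, 0, 1.571], TCP at [228.257, 472.773, 303.904] pointing down, gripper open.
Joint ranges: [-2.78, 2.78], [-0.83, 1.72], [-1.28, 1.37], [-1.9, 2.12], [-1.57, 1.48], [-3.14, 3.14]. Speed limits (rad/s): [2.57, 2.57, 3.14, 3.14, 3.14, 3.14].

## Interface

Orientations are given as a 3x3 rotation matrix whose columns are the frame's x, y, z axes.
In Python, from workcell import robot, eyes gives the robot as it stands.
- The arm moves only by the shell command python3 -m crank 'ROWS'. ROWS is JSON, one flat list of numbers, 7 for each row, row after row: the shift along the tool's x, y, z in m, then the turn, a rotation vector about the tool's x, y, z in degrees, then the opening, from 0 (shut) to 1 (fully open). A call has exactly 10 rows; each row shifts and turns the commanded pose from where the row before left it, along the tool's axes as they then stand; what a row does not reach is not made up. A row lasts 1/10 s, in which the tool goes at most 50 mm and 8.59 degrees, less where a joint would pass 70% of its speed; a pose out of reach is approached as far as the arm can. A call with a gripper value outside its range is refused whole. The fingers move at their own pace and stop on an object; the grip force is fixed at half the most. Time passes only in rows, so rows that do not move let the fingers close, or fill a call up. It gives the time, the measured TCP pose, the force, the opening and the grip force at its end, in the units of the state.
- robot.read_state(): the state, without advancing time (a new reading comes with each control period).
- eyes.capture(name): name is "scene" or "side" or "wrist"; returns a dict with "img" (400x640x3 uint8, red, green, blue), "K" (3x3 intrinsics, pixels), "rvec" (rotation vector, rad) and "tvec" (3), from world to camera coordinates, as OpenCV has them; the wrist camera has in their place "T_tool_cam" (4x4, takes a point from camera to tool coordinates, whose origin is the TCP and whose axes are the flange's). Camera axes: x right, y down, z forward; pixel columns grow to the right and rows downward; lengths in mm; the calibration is good to about 2 mm. A picture is of the moment at which its call begins: read the wrist's pose just before it. There is no depth.
- robot.close_job(): hands the job in; it is judged then, once.
The state is a dict: "t": time; "joint_pos": joint angles; "qvel": joint speeds; "joint_torque": joint torques, N m; "tool_pos": TCP position; "ee_rot": TCP orientation; "contact_force": force on the tool from outside, world axes, zero at the start; "wrist_torque": the same for the moment, N m; "finger_gap": finger opening in mm; "grasp_force": force on a finger pad.
Only numpy, scipy, OpenCV 4.12 (cv2) and the standard library are available. Lean on these libraries where they do the work, as an engineer would, in place of code of your own. Each camera call takes 0.05 s, during which the arm holds its last target. There are 200 camera calls.

## Task

Shut the studio flash power pack down for the evening. Lift the clear, counterweighted guard off its sloping panel, past the balance point, and let go so that it stands fully open by itself; then turn the large isolator handle a quarter turn anticlockwise, from on (pointing up and down the panel) until it is home in its off detent (lying across the panel). Leave the guard open, do not turn the small round selector knob beside the handle, and do not knock about the things standing around the pack.

Things in the scene. Friction and masses are not known exactly. Their poses are not given: they have to be found in the camera images.
- pack: black power pack fixed on the desk, 280 wide (y), 233 deep, 190 mm high. Origin on the desk under its middle; x away from its front, y left, z up. Front face at x=-103, 61 mm high; from there the panel slopes up and back at 40 deg to x=50, z=190; flat top to x=130. Panel normal (-0.643,0,0.766). The open guard overhangs the panel along that normal: reach in with the tool tilted about 40 deg
- guard (a joint): hinged guard, rad: 0 shut (parallel to the panel, 50 mm off it), 1.6 fully open at its stop (square to the panel, leaning 38 deg towards the robot). Clear framed plate 240 wide, 215 long, 8 mm thick, hinged at its upper edge; counterweights beside the pack reach 186 mm from its middle. Balance near 0.83: short of it it falls shut, past it it falls open in 1 to 2 s and stays. Lifting takes under 1 N
- guard_bar (a point): centre of the steel T-bar on the guard's free edge: round, 22 mm dia, 50 mm long along the pack's y, on a 12 mm wide stem, 245 mm from the hinge. Guard shut: 71 mm above the desk, 170 mm ahead of the pack's origin. Pinched on its two ends (50 mm, along y) it pivots between the pads. It travels on an arc about the hinge, towards the robot and up; open, it stands 420 mm high
- guard_hinge (a point): middle of the guard's hinge line (which runs along the pack's y), fixed on the pack: x=18, z=228 mm in the pack frame. Axes as the pack's
- isolator (a joint): large rotary handle, rad: 0 on (up and down the panel), 1.571 off (across it). Grows anticlockwise seen from in front of the panel: the long lower limb swings to the right (pack -y). Over-centre spring at 0.785: short of it the handle springs back to on, past it it snaps to off. Starting to turn takes about 0.35 N m (7 N at 50 mm)
- isolator_pivot (a point): on the handle's turning axis, 27 mm out of the panel, mid-thickness of the handle; 90 mm down the slope from the panel's top edge, 65 mm left or right of its middle. Axes: x up the slope, y left, z out of the panel. Handle: straight black bar 100 long, 22 wide, 24 mm thick (15 to 39 mm off the panel), when on 65 mm below and 35 mm above the pivot. Mounting plate 100 x 90 x 4 mm
- isolator_tip (a point): end of the handle's long limb, 65 mm from the pivot, at mid-thickness. Attitude turns with the handle (x from long end to short end)
- selector_mark (a point): end of the pale mark on the small round selector knob (42 mm dia, standing 24 mm out of the panel), 20 mm from its axis; turns with the knob. The knob's axis is 130 mm to one side of the isolator's. To be left alone
- bottle: brown bottle 62 mm dia, 190 mm high, stands beside the pack on its right. Origin: centre of its underside
- tape: roll of grey tape 104 mm dia, 25 mm high, lies to the left in front of the pack. Origin: centre of its underside
- meter: grey light meter 110 x 62 x 36 mm, lies to the right in front of the pack. Origin: centre of its underside

How it is judged:
By the outcome, as a careful person would: the job done as asked, in the order asked, and still so for the second after the job is handed in, with the robot touching nothing.
It also fails if it takes over 51 s, if anything falls off the work surface, if the arm or the gripper's body presses on something with over 40 N, if the wrist force passes 120 N, or if a joint passes its speed limit or range.

## Working session

There is one attempt and no reset: what is moved stays moved. The work goes in short steps, Python scripts to look and compute and a shell command to move; the robot and the scene stay as the last step left them, time stands still between calls to the robot, and variables do not carry over. Pictures are saved under pics/ and viewed, at most 10 in all, crops included, and the job is handed in when it is done.

```bash
ls; mkdir -p pics; python3 - <<'E'
from workcell import robot, eyes
import cv2,pickle,numpy as np
s=robot.read_state(); print({k:np.round(v,3).tolist() for k,v in s.items()})
d={}
for n in("scene","side","wrist"):
    c=eyes.capture(n); d[n]=c; cv2.imwrite(f"pics/{n}0.png",c["img"][:,:,::-1])
    print(n,{k:np.round(v,3).tolist() for k,v in c.items() if k!="img"})
pickle.dump(d,open("c0.pkl","wb"))
E
```

```text
pics
{'t': 0.0, 'joint_pos': [1.121, 0.261, -0.139, 1.173, -0.0, 1.571], 'qvel': [-0.0, -0.0, -0.0, -0.0, 0.0, -0.0], 'joint_torque': [-0.0, -40.568, 25.392, 0.019, 0.0, -0.0], 'tool_pos': [228.018, 472.284, 303.056], 'ee_rot': [[-0.901, 0.435, -0.001], [0.435, 0.901, -0.002], [-0.0, -0.002, -1.0]], 'contact_force': [0.394, 0.039, 0.675], 'wrist_torque': [0.023, -0.05, -0.011], 'grasp_force': 0.0, 'finger_gap': 85.327}
scene {'K': [[520.179, 0.0, 322.047], [0.0, 520.179, 208.52], [0.0, 0.0, 1.0]], 'rvec': [1.852, 1.336, -0.716], 'tvec': [-166.93, -188.09, 1877.254]}
side {'K': [[368.502, 0.0, 314.433], [0.0, 368.502, 198.828], [0.0, 0.0, 1.0]], 'rvec': [2.071, -0.197, 0.098], 'tvec': [-553.91, 189.693, 757.875]}
wrist {'K': [[295.643, 0.0, 318.334], [0.0, 295.643, 194.814], [0.0, 0.0, 1.0]], 'T_tool_cam': [[0.001, -0.945, -0.326, 85.082], [1.0, 0.001, 0.001, -0.882], [-0.0, -0.326, 0.945, -70.397], [0.0, 0.0, 0.0, 1.0]]}
```

View pics/scene0.png

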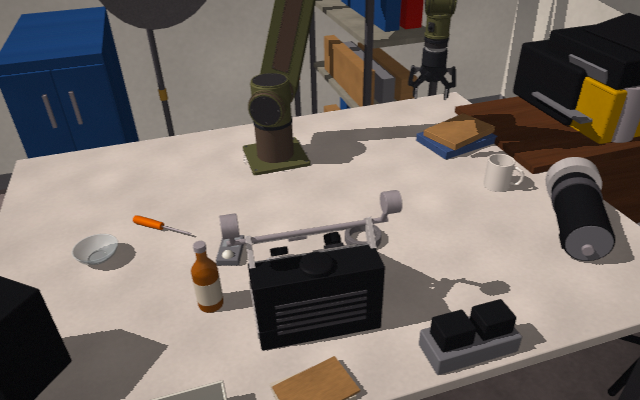

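View pics/side0.png

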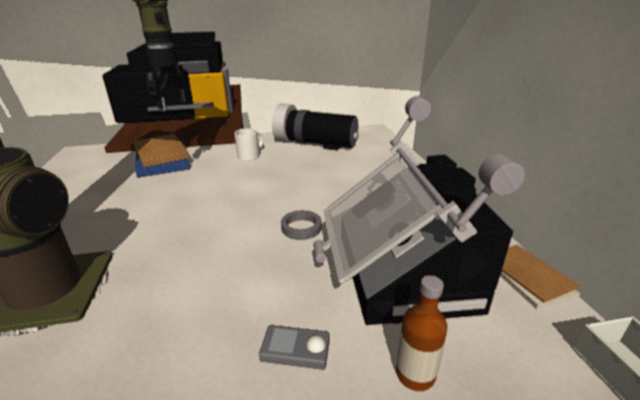

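The scene view, from behind, shows the pack's back at about (250-383, 250-347). The side view shows the guard with its T-bar near (320,250), the tape at (301,224), the meter at (295,347) and the bottle at (420,350). I'll zoom in for precise corners.

```bash
python3 - <<'E'
import cv2
a=cv2.imread("pics/scene0.png")[180:360,180:420]; cv2.imwrite("pics/s1.png",cv2.resize(a,None,fx=3.3,fy=3.3,interpolation=cv2.INTER_CUBIC))
a=cv2.imread("pics/side0.png")[90:390,250:530]; a=cv2.resize(a,None,fx=2,fy=2,interpolation=cv2.INTER_CUBIC)
cv2.imwrite("pics/s2.png",cv2.convertScaleAbs(a,alpha=1.5,beta=10))
E
```

```text
(no output)
```

View pics/s1.png

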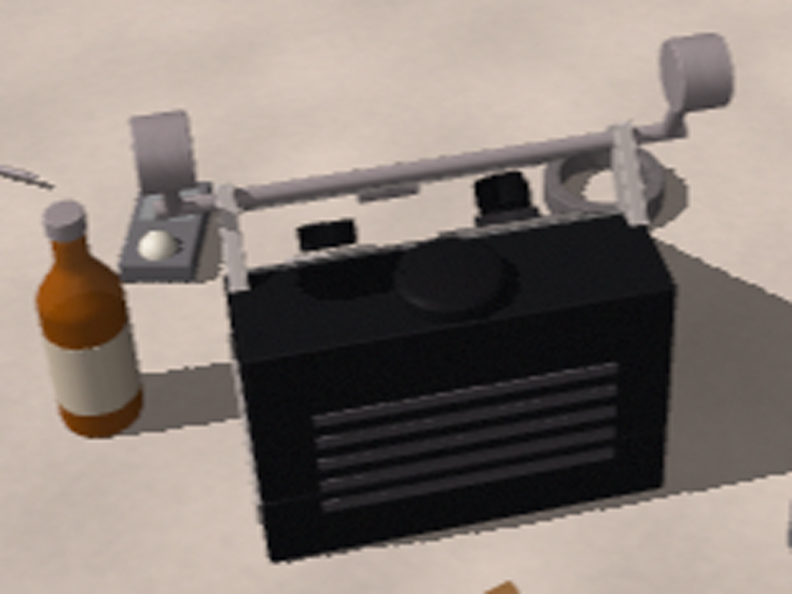

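View pics/s2.png

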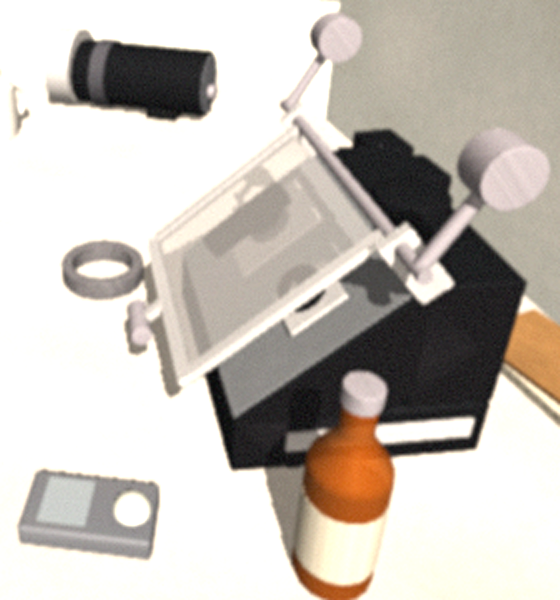

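```bash
cat > h.py <<'E'
import numpy as np,cv2,pickle
from workcell import robot,eyes
def ray(c,uv):
    R=cv2.Rodrigues(np.array(c["rvec"],float))[0]; o=-R.T@np.ravel(c["tvec"])
    return o,R.T@np.linalg.inv(c["K"])@np.array([*uv,1.])
def onz(c,uv,z):
    o,d=ray(c,uv); return o+d*(z-o[2])/d[2]
def fit(P,W): # 2D rigid: W=R P+t
    P,W=np.array(P,float)[:,:2],np.array(W)[:,:2]; a,b=P-P.mean(0),W-W.mean(0)
    th=np.arctan2((a[:,0]*b[:,1]-a[:,1]*b[:,0]).sum(),(a*b).sum()); R=rot(th)[:2,:2]
    t=W.mean(0)-R@P.mean(0); return th,t,W-(P@R.T+t)
def rot(th): return np.array([[np.cos(th),-np.sin(th),0],[np.sin(th),np.cos(th),0],[0,0,1]])
E
python3 - <<'E'
from h import *
d=pickle.load(open("c0.pkl","rb")); S,D=d["scene"],d["side"]
f=lambda u,v:(180+u/3.3-.35,180+v/3.3-.35); g=lambda u,v:(250+u/2-.25,90+v/2-.25)
L=[((130,-140,0),S,f(272,562)),((130,140,0),S,f(663,487)),((130,-140,190),S,f(240,362)),((130,140,190),S,f(674,290)),
((-103,-140,0),D,g(233,467)),((130,-140,0),D,g(473,450)),((130,-140,190),D,g(523,285))]
W=[onz(c,uv,p[2]) for p,c,uv in L]
for w in W: print(np.round(w,0))
th,t,r=fit([l[0] for l in L],W); print("yaw",np.degrees(th),t,"\n",r.round(1))
R=rot(th); 
bar=R@[-170,0,0]+[*t,71]; print("bar pred",bar,"from side",onz(D,g(139,325),71))
print("hinge",R@[18,0,228]+[*t,0])
for n,c,uv,z in [("tape",D,g(102,262),25),("meter",D,g(93,505),36),("bottle",S,f(66,205),190)]: print(n,onz(c,uv,z))
E
```

```text
[ 842. -235.    0.]
[866.  41.   0.]
[ 845. -239.  190.]
[871.  37. 190.]
[ 621. -208.    0.]
[ 847. -232.    0.]
[ 842. -238.  190.]
yaw -5.540431776108444 [728.76777095 -84.34636041] 
 [[-2.2  0.9]
 [-5.3 -1.6]
 [ 0.3 -2.7]
 [-0.6 -5.1]
 [ 8.4  5.5]
 [ 1.9  4.4]
 [-2.6 -1.4]]
bar pred [559.56195735 -67.93317534  71.        ] from side [560.26520378 -75.01064889  71.        ]
hinge [746.68368062 -86.08422706 228.        ]
tape [550.71324335 121.22576086  25.        ]
meter [ 486.82286979 -255.22297949   36.        ]
bottle [ 654.50296384 -321.70636567  190.        ]
```

The isolator is on the left and the selector on the right. The measured bar position agrees with the fitted pack pose to within 7 mm. I'll start moving now.

```bash
cat >> h.py <<'E'
Rp=rot(np.radians(-5.54)); T0=np.array([728.8,-84.3,0])
def Rt(tilt,Rp=Rp): # tool y along pack y, tool z tilted fwd from down
    a=np.radians(tilt); z=np.array([np.sin(a),0,-np.cos(a)]); y=np.array([0,1.,0]); return Rp@np.c_[np.cross(y,z),y,z]
def delta(R1,p1,s=None):
    s=s or robot.read_state(); R0=np.array(s["ee_rot"]); 
    rv=np.degrees(cv2.Rodrigues(R0.T@R1)[0].ravel())
    print("shift in present axes mm",(R0.T@(p1-s["tool_pos"])).round(1),"turn",rv.round(1),"shift in target axes",(R1.T@(p1-s["tool_pos"])).round(1))
    print("t",round(s["t"],2),"pos",np.round(s["tool_pos"],0),"q",np.round(s["joint_pos"],2),"F",np.round(s["contact_force"],1),"gap",round(s["finger_gap"],1),"grip",round(s["grasp_force"],1))
E
python3 -m crank '[-0.032,-0.027,0.007,0,0,0,1,-0.032,-0.027,0.007,0,0,0,1,-0.032,-0.027,0.007,0,0,0,1,-0.032,-0.027,0.007,0,0,0,1,-0.032,-0.027,0.007,0,0,0,1,-0.032,-0.027,0.007,0,0,0,1,-0.032,-0.027,0.007,0,0,0,1,-0.032,-0.027,0.007,0,0,0,1,-0.032,-0.027,0.007,0,0,0,1,-0.032,-0.027,0.007,0,0,0,1]'
python3 -c "
from h import *
R=Rt(40); delta(R,np.array([560,-71,71])-150*R[:,2])"
```

```text
t: 1.15
tool_pos: [399.3, 88.8, 233.6]
ee_rot: [[-0.901, 0.435, 0.0], [0.435, 0.901, 0.0], [-0.0, 0.0, -1.0]]
contact_force: [0.5, 0.1, 0.9]
finger_gap: 85.6
grasp_force: 0.0
shift in present axes mm [-123.8 -107.4   47.7] turn [ -7.1 -39.6 -19.4] shift in target axes [ -29.8 -143.6   87.3]
t 1.15 pos [399.  89. 234.] q [ 0.22  0.11 -0.52  0.94  0.    0.67] F [0.5 0.1 0.9] gap 85.6 grip 0.0
```

```bash
python3 -m crank '[-0.031,-0.027,0.012,0,0,0,1,-0.031,-0.027,0.012,0,0,0,1,-0.031,-0.027,0.012,0,0,0,1,-0.031,-0.027,0.012,0,0,0,1,0,0,0,-1.2,-6.6,-3.2,1,0,0,0,-1.2,-6.6,-3.2,1,0,0,0,-1.2,-6.6,-3.2,1,0,0,0,-1.2,-6.6,-3.2,1,0,0,0,-1.2,-6.6,-3.2,1,0,0,0,-1.2,-6.6,-3.2,1]'
python3 - <<'E'
from h import *
R=Rt(40); delta(R,np.array([560,-71,71])-54*R[:,2])
s=robot.read_state(); c=eyes.capture("wrist"); cv2.imwrite("pics/w1.png",c["img"][:,:,::-1]); pickle.dump((s,c),open("w1.pkl","wb"))
E
```

```text
t: 2.15
tool_pos: [463.3, -60.4, 186.7]
ee_rot: [[-0.758, 0.096, 0.645], [0.075, 0.995, -0.061], [-0.648, 0.002, -0.762]]
contact_force: [1.7, 0.7, -1.1]
finger_gap: 85.3
grasp_force: 0.0
shift in present axes mm [ 0.5 -1.3 97.2] turn [ 0.1  0.4 -0.1] shift in target axes [-0.2 -1.2 97.2]
t 2.15 pos [463. -60. 187.] q [-0.15  0.   -1.1  -0.24  0.04 -0.04] F [ 1.7  0.7 -1.1] gap 85.3 grip 0.0
```

View pics/w1.png

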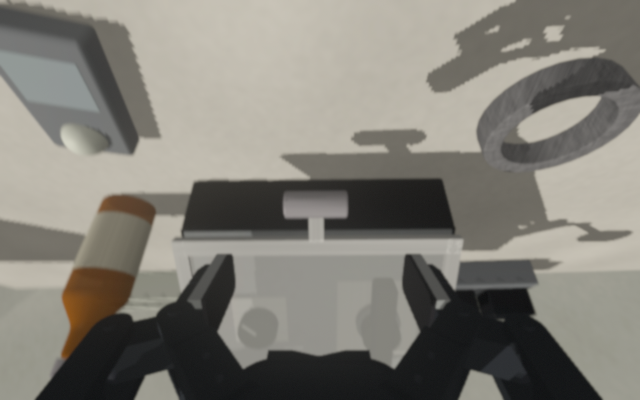

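The wrist view shows the T-bar between u=283 and 348, at v=205. It is centred between the fingers and square to them. I'll measure it by its length and refine the pack position.

```bash
python3 - <<'E'
from h import *
s,c=pickle.load(open("w1.pkl","rb")); K=c["K"];T=np.array(c["T_tool_cam"]);R0=np.array(s["ee_rot"])
def w(u,v,depth=None,z=None):
    d=np.linalg.inv(K)@[u,v,1]; o=R0@T[:3,3]+s["tool_pos"]; D=R0@T[:3,:3]@d
    return o+D*(depth if depth else (z-o[2])/D[2])
print("bar by depth",w(315.5,205,depth=50/65*K[0,0]),"by z=71",w(315.5,205,z=71))
print("pred",Rp@[-170,0,71]+T0)
for p in [(190,181,61),(445,180,61)]: print("front top corner?",w(*p[:2],z=61), "base",w(*p[:2],z=0))
print("pred top corners",Rp@[-103,-140,61]+T0,Rp@[-103,140,61]+T0)
P=w(315.5,205,z=71); R=Rt(40); delta(R,P-54*R[:,2])
E
```

```text
bar by depth [551.78050453 -71.36137139  76.86735311] by z=71 [562.47610508 -72.49318892  71.        ]
pred [559.59406272 -67.88809005  71.        ]
front top corner? [ 532.79650036 -166.26275199   61.        ] base [ 620.58555637 -222.90247157    0.        ]
front top corner? [550.89832705  28.50198827  61.        ] base [6.47531831e+02 6.70232000e+01 2.84217094e-14]
pred top corners [ 612.76541804 -213.70237938   61.        ] [639.79679913  64.98975261  61.        ]
shift in present axes mm [-7.7 -2.6 99.3] turn [ 0.1  0.3 -0. ] shift in target axes [-8.2 -2.4 99.3]
t 2.2 pos [458. -60. 183.] q [-0.15  0.   -1.12 -0.25  0.04 -0.04] F [-2.8  0.3 -1.1] gap 85.2 grip 0.0
```

```bash
python3 -m crank '[-0.001,-0.002,0.02,0,0,0,1,-0.001,-0.002,0.02,0,0,0,1,-0.001,0,0.02,0,0,0,1,0,0,0.01,0,0,0,1,0,0,0,0,0,0,1,0,0,0,0,0,0,1,0,0,0,0,0,0,1,0,0,0,0,0,0,1,0,0,0,0,0,0,1,0,0,0,0,0,0,1]'
python3 - <<'E'
from h import *
R=Rt(40); delta(R,np.array([561.5,-72,71])-54*R[:,2])
s=robot.read_state(); c=eyes.capture("wrist"); K=c["K"];T=np.array(c["T_tool_cam"]);R0=np.array(s["ee_rot"])
im=c["img"]; cv2.imwrite("pics/w2.png",im[:,:,::-1])
P=T[:3,:3].T@(R0.T@(np.array([561.5,-72,71])-s["tool_pos"])-T[:3,3]); p=K@P/P[2]; print("bar predicted px",p)
E
```

```text
t: 3.2
tool_pos: [510.4, -69.2, 134.7]
ee_rot: [[-0.761, 0.099, 0.641], [0.078, 0.995, -0.061], [-0.644, 0.003, -0.765]]
contact_force: [0.3, -0.7, 1.0]
finger_gap: 85.6
grasp_force: 0.0
shift in present axes mm [ 1.8  2.1 27.6] turn [ 0.1  0.1 -0.2] shift in target axes [ 1.8  2.1 27.6]
t 3.2 pos [510. -69. 135.] q [-0.15  0.21 -1.09 -0.43  0.04 -0.04] F [ 0.3 -0.7  1. ] gap 85.6 grip 0.0
bar predicted px [322.5590371 244.1570494   1.       ]
```

View pics/w2.png

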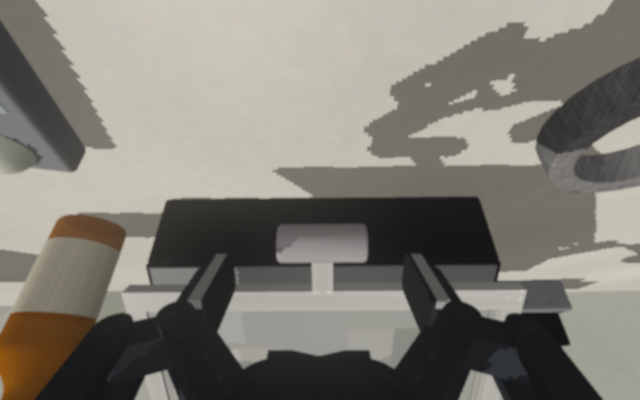

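The bar spans u=277-368 at v=242, as predicted. I'll go in and pinch it.

```bash
python3 -m crank '[0.001,0.001,0.01,0,0,0,1,0.001,0.001,0.01,0,0,0,1,0,0,0.009,0,0,0,1,0,0,0,0,0,0,1,0,0,0,0,0,0,0.4,0,0,0,0,0,0,0.4,0,0,0,0,0,0,0.4,0,0,0,0,0,0,0.4,0,0,0,0,0,0,0.4,0,0,0,0,0,0,0.4]'
python3 - <<'E'
from h import *
s=robot.read_state();R=np.array(s["ee_rot"]);delta(R,s["tool_pos"]); G=s["tool_pos"]+54*R[:,2]; print("grasp pt",G)
# arc: pack frame offsets in tool axes, tool fixed attitude
h=np.array([18,228]); a0=np.arctan2(71-228,-188)
b=lambda g:np.array([18+245*np.cos(a0-g),0,228+245*np.sin(a0-g)])
Rl=Rt(40,np.eye(3)); gs=np.arange(0,1.35,.1)
for g0,g1 in zip(gs,gs[1:]): print(round(g1,1),(Rl.T@(b(g1)-b(g0))).round(1))
E
```

```text
t: 4.25
tool_pos: [527.4, -68.9, 111.0]
ee_rot: [[-0.761, 0.099, 0.641], [0.078, 0.995, -0.062], [-0.644, 0.003, -0.765]]
contact_force: [-5.3, -0.6, 6.3]
finger_gap: 49.3
grasp_force: 62.6
shift in present axes mm [0. 0. 0.] turn [0. 0. 0.] shift in target axes [0. 0. 0.]
t 4.25 pos [527. -69. 111.] q [-0.14  0.29 -1.09 -0.51  0.03 -0.03] F [-5.3 -0.6  6.3] gap 49.3 grip 62.6
grasp pt [561.95783498 -72.2157747   69.65153188]
0.1 [ -1.3   0.  -24.5]
0.2 [ -3.7   0.  -24.2]
0.3 [ -6.1   0.  -23.7]
0.4 [ -8.5   0.  -23. ]
0.5 [-10.7   0.  -22. ]
0.6 [-12.8   0.  -20.8]
0.7 [-14.9   0.  -19.5]
0.8 [-16.7   0.  -17.9]
0.9 [-18.4   0.  -16.1]
1.0 [-20.    0.  -14.2]
1.1 [-21.3   0.  -12.1]
1.2 [-22.4   0.  -10. ]
1.3 [-23.3   0.   -7.7]
```

```bash
python3 -m crank '[-0.001,0,-0.012,0,0,0,0.4,-0.001,0,-0.012,0,0,0,0.4,-0.002,0,-0.012,0,0,0,0.4,-0.002,0,-0.012,0,0,0,0.4,-0.003,0,-0.012,0,0,0,0.4,-0.003,0,-0.012,0,0,0,0.4,-0.0085,0,-0.023,0,0,0,0.4,-0.0107,0,-0.022,0,0,0,0.4,-0.0128,0,-0.021,0,0,0,0.4,-0.0149,0,-0.0195,0,0,0,0.4]'
python3 -m crank '[-0.0167,0,-0.018,0,0,0,0.4,-0.0184,0,-0.016,0,0,0,0.4,-0.02,0,-0.014,0,0,0,0.4,-0.0213,0,-0.012,0,0,0,0.4,-0.0224,0,-0.01,0,0,0,0.4,0,0,0,0,0,0,0.4,0,0,0,0,0,0,0.4,0,0,0,0,0,0,0.4,0,0,0,0,0,0,0.4,0,0,0,0,0,0,0.4]'
python3 - <<'E'
from h import *
s=robot.read_state();R=np.array(s["ee_rot"]);delta(R,s["tool_pos"]); G=s["tool_pos"]+54*R[:,2]
q=Rp.T@(G-np.array([730,-88,0])); print("grasp pt",G,q,"r",np.hypot(q[0]-18,q[2]-228),"g",np.radians(219.9)-np.arctan2(q[2]-228,q[0]-18))
E
```

```text
t: 5.25
tool_pos: [471.8, -64.1, 270.7]
ee_rot: [[-0.761, 0.1, 0.641], [0.078, 0.995, -0.062], [-0.644, 0.002, -0.765]]
contact_force: [11.4, -3.0, -5.0]
finger_gap: 49.1
grasp_force: 63.5
t: 6.25
tool_pos: [502.2, -66.9, 386.4]
ee_rot: [[-0.761, 0.098, 0.641], [0.078, 0.995, -0.06], [-0.644, 0.004, -0.765]]
contact_force: [1.3, 2.9, 1.7]
finger_gap: 48.8
grasp_force: 66.4
shift in present axes mm [0. 0. 0.] turn [0. 0. 0.] shift in target axes [0. 0. 0.]
t 6.25 pos [502. -67. 386.] q [-0.15 -0.19 -0.62  0.44  0.04 -0.04] F [1.3 2.9 1.7] gap 48.8 grip 66.4
grasp pt [536.82981933 -70.12979961 345.12815655] [-193.99309173   -0.86204473  345.12815655] r 242.19842278317682 g 1.2011540734742199
```

```bash
python3 -m crank '[0,0,0,0,0,0,1,0,0,0,0,0,0,1,0,0,0,0,0,0,1,0.01,0,-0.03,0,0,0,1,0.01,0,-0.03,0,0,0,1,0.01,0,-0.03,0,0,0,1,0.01,0,-0.01,0,0,0,1,0.01,0,0,0,0,0,0,0,0,0,0,0,0,0,0,0,0,0,0,0,0]'
python3 -m crank '[0,0,0,0,0,0,0,0,0,0,0,0,0,0,0,0,0,0,0,0,0,0,0,0,0,0,0,0,0,0,0,0,0,0,0,0,0,0,0,0,0,0,0,0,0,0,0,0,0,0,0,0,0,0,0,0,0,0,0,0,0,0,0,0,0,0,0,0,0,0]'
python3 - <<'E'
from h import *
T0=np.array([731,-87,0]); n=np.array([-.643,0,.766]); up=np.array([.766,0,.643])
piv=np.array([50,0,190])-90*up+27*n+[0,65,0]; print("pivot",Rp@piv+T0)
s=robot.read_state();R=np.array(s["ee_rot"]);delta(R,s["tool_pos"])
c=eyes.capture("wrist"); pickle.dump((s,c),open("w3.pkl","wb")); b=eyes.capture("side")
cv2.imwrite("pics/w3.png",np.vstack([cv2.resize(c["img"],(480,300)),cv2.resize(b["img"],(480,300))])[:,:,::-1])
for nm,p in [("piv",piv),("tip",piv-65*up),("sel",piv-[0,130,0]-3*n)]:
    W=Rp@p+T0; Tm=np.array(c["T_tool_cam"]); P=Tm[:3,:3].T@(R.T@(W-s["tool_pos"])-Tm[:3,3]); print(nm,W.round(1),(c["K"]@P/P[2]).round(1)[:2])
E
```

```text
t: 7.25
tool_pos: [399.9, -57.2, 429.1]
ee_rot: [[-0.763, 0.099, 0.639], [0.078, 0.995, -0.061], [-0.642, 0.003, -0.767]]
contact_force: [0.3, -0.5, 0.1]
finger_gap: 44.1
grasp_force: 0.0
t: 8.25
tool_pos: [399.9, -57.1, 430.8]
ee_rot: [[-0.761, 0.099, 0.641], [0.078, 0.995, -0.061], [-0.644, 0.003, -0.765]]
contact_force: [-0.3, -0.9, 1.0]
finger_gap: 0.1
grasp_force: 0.0
pivot [701.14370245 -18.7990902  152.812     ]
shift in present axes mm [0. 0. 0.] turn [0. 0. 0.] shift in target axes [0. 0. 0.]
t 8.25 pos [400. -57. 431.] q [-0.17 -0.4  -0.63  0.65  0.05 -0.05] F [-0.3 -0.9  1. ] gap 0.1 grip 0.0
piv [701.1 -18.8 152.8] [358.7 177. ]
tip [651.6 -14.  111. ] [360.4 137.5]
sel [ 690.5 -148.4  150.5] [280.8 176.8]
```

View pics/w3.png

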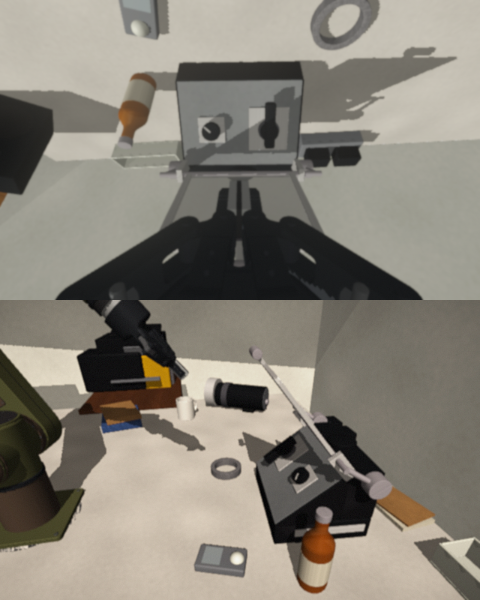

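The guard stands fully open, leaning toward the robot in the side view. The handle lies vertical with its tip at (359,137) and upper end at (358,197) in full-size pixels, and the selector is at (281,172). All match the predictions. I'll plan the push.

```bash
cat >> h.py <<'E'
PIV=np.array([700.5,-19.3,152.8])
def local(s): # fingertip rel. to pivot in ideal tool axes (x down slope, y left, z into panel)
    return Rt(40).T@(np.array(s["tool_pos"])+73*np.array(s["ee_rot"])[:,2]-PIV)
E
python3 - <<'E'
from h import *
s=robot.read_state(); print("tip local",local(s).round(1)); delta(Rt(40),s["tool_pos"])
pp=None
for f in range(0,95,9):
    a=np.radians(f); e=11+14.5*np.cos(a)+11*np.sin(a)
    x=45*np.cos(a)+e*np.sin(a); y=-45*np.sin(a)+e*np.cos(a); p=np.array([x,y]); print(f,p.round(1),None if pp is None else (p-pp).round(1)); pp=p
E
```

```text
tip local [  47.6  -66.6 -329.9]
shift in present axes mm [0. 0. 0.] turn [ 0.1  0.1 -0.2] shift in target axes [0. 0. 0.]
t 8.35 pos [400. -57. 431.] q [-0.17 -0.4  -0.63  0.65  0.05 -0.05] F [ 0.1 -0.6 -0.2] gap 0.1 grip 0.0
0 [45.  25.5] None
9 [48.7 19.7] [ 3.7 -5.8]
18 [51.5 12.9] [ 2.8 -6.8]
27 [53.2  5.3] [ 1.7 -7.6]
36 [53.6 -2.8] [ 0.3 -8.2]
45 [ 52.3 -11.3] [-1.2 -8.5]
54 [ 49.4 -19.7] [-2.9 -8.4]
63 [ 44.8 -27.7] [-4.6 -8. ]
72 [ 38.6 -34.8] [-6.3 -7.1]
81 [ 30.9 -40.7] [-7.7 -5.9]
90 [ 22. -45.] [-8.9 -4.3]
```

```bash
python3 -m crank '[0,0.018,0.02,0,0,0,0,0,0.018,0.02,0,0,0,0,0,0.018,0.035,0,0,0,0,0,0.018,0.035,0,0,0,0,0,0.018,0.035,0,0,0,0,0,0.018,0.035,0,0,0,0,0,0,0.035,0,0,0,0,0,0,0.035,0,0,0,0,0,0,0.03,0,0,0,0,0,0,0,0,0,0,0]'
python3 - <<'E'
from h import *
s=robot.read_state(); print("tip local",local(s).round(1)); delta(Rt(40),s["tool_pos"])
c=eyes.capture("wrist"); cv2.imwrite("pics/w4.png",c["img"][:,:,::-1])
E
```

```text
t: 9.35
tool_pos: [590.2, 33.0, 212.8]
ee_rot: [[-0.765, 0.099, 0.636], [0.078, 0.995, -0.062], [-0.639, 0.002, -0.769]]
contact_force: [-0.7, -0.0, 0.1]
finger_gap: 0.1
grasp_force: 0.0
tip local [ 49.8  41.4 -46.8]
shift in present axes mm [0. 0. 0.] turn [-0.  -0.3 -0.2] shift in target axes [0. 0. 0.]
t 9.35 pos [590.  33. 213.] q [ 0.11  0.16 -0.8  -0.07 -0.13  0.16] F [-0.7 -0.   0.1] gap 0.1 grip 0.0
```

View pics/w4.png

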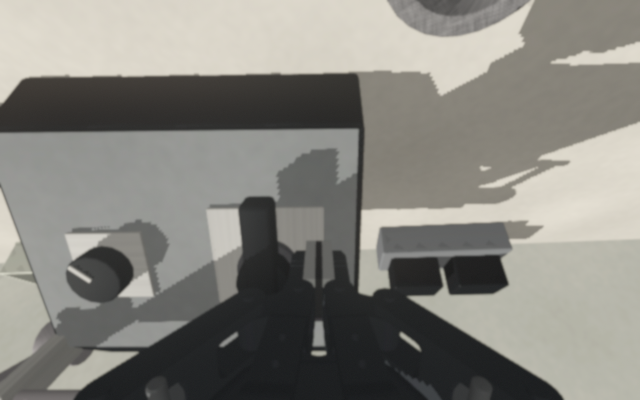

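The handle is at u=240-276 and the fingertips at about u=290-347, to its left and clear of it. The knob is far away at (100,275). I'll descend beside the handle.

```bash
python3 -m crank '[-0.001,0,0.012,0,0,0,0,-0.001,0,0.012,0,0,0,0,-0.001,0,0.012,0,0,0,0,-0.001,0,0.01,0,0,0,0,0,0,0.007,0,0,0,0,0,0,0,0,0,0,0,0,0,0,0,0,0,0,0,0,0,0,0,0,0,0,0,0,0,0,0,0,0,0,0,0,0,0,0]'
python3 -c "
from h import *
s=robot.read_state(); print('tip local',local(s).round(1)); delta(Rt(40),s['tool_pos'])"
```

```text
t: 10.4
tool_pos: [627.0, 29.7, 179.2]
ee_rot: [[-0.761, 0.099, 0.641], [0.078, 0.995, -0.061], [-0.644, 0.003, -0.765]]
contact_force: [-0.1, -0.3, -0.3]
finger_gap: -0.2
grasp_force: 0.0
tip local [42.6 41.7  2.7]
shift in present axes mm [0. 0. 0.] turn [ 0.1  0.1 -0.2] shift in target axes [0. 0. 0.]
t 10.4 pos [627.  30. 179.] q [ 0.1   0.26 -0.78 -0.17 -0.12  0.15] F [-0.1 -0.3 -0.3] gap -0.2 grip 0.0
```

```bash
python3 -m crank '[0.002,-0.008,0.005,0,0,0,0,0,-0.008,0,0,0,0,0,0.004,-0.006,0,0,0,0,0,0.003,-0.007,0,0,0,0,0,0.002,-0.0075,0,0,0,0,0,0,-0.008,0,0,0,0,0,-0.001,-0.0085,0,0,0,0,0,-0.003,-0.0085,0,0,0,0,0,0,0,0,0,0,0,0,0,0,0,0,0,0,0]'
python3 - <<'E'
from h import *
s=robot.read_state(); print('tip local',local(s).round(1)); delta(Rt(40),s['tool_pos'])
c=eyes.capture("wrist"); b=eyes.capture("side")
cv2.imwrite("pics/w5.png",np.vstack([c["img"][100:400,80:560],cv2.resize(b["img"][100:300,280:520],(480,400))[:300]])[:,:,::-1])
E
```

```text
t: 11.4
tool_pos: [618.7, -32.3, 170.3]
ee_rot: [[-0.761, 0.101, 0.64], [0.079, 0.995, -0.063], [-0.644, 0.003, -0.765]]
contact_force: [-0.0, -0.1, 0.2]
finger_gap: -0.3
grasp_force: 0.0
tip local [ 50.1 -20.9   8.1]
shift in present axes mm [0. 0. 0.] turn [-0.   0.1 -0.3] shift in target axes [0. 0. 0.]
t 11.4 pos [619. -32. 170.] q [-0.04  0.27 -0.82 -0.21 -0.04  0.05] F [-0.  -0.1  0.2] gap -0.3 grip 0.0
```

View pics/w5.png

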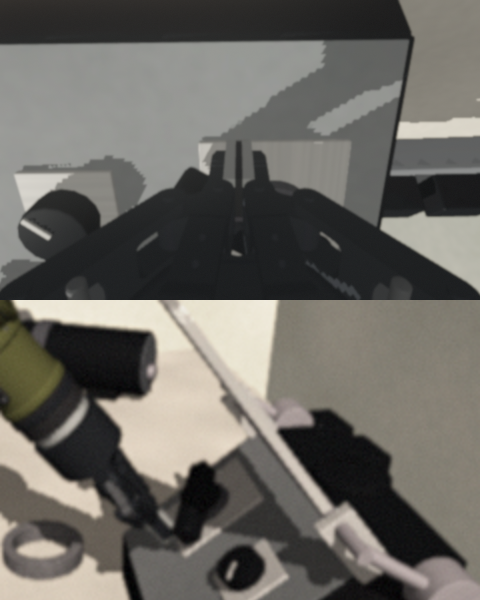

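The handle has snapped across and there is no contact force. I'll sweep on to the home position as a check, then back away.

```bash
python3 -m crank '[-0.005,-0.007,0,0,0,0,0,-0.006,-0.007,0,0,0,0,0,-0.008,-0.006,0,0,0,0,0,-0.005,-0.002,0,0,0,0,0,0,0,0,0,0,0,0,0,0,0,0,0,0,0,0,0,0,0,0,0,0,0,0,0,0,0,0,0,0,0,0,0,0,0,0,0,0,0,0,0,0,0]'
python3 -c "
from h import *
s=robot.read_state(); print('tip local',local(s).round(1)); delta(Rt(40),s['tool_pos'])"
```

```text
t: 12.5
tool_pos: [634.8, -54.9, 185.5]
ee_rot: [[-0.762, 0.099, 0.64], [0.078, 0.995, -0.061], [-0.643, 0.003, -0.766]]
contact_force: [0.2, -0.1, -1.1]
finger_gap: -0.2
grasp_force: 0.0
tip local [ 26.4 -41.7   8.1]
shift in present axes mm [0. 0. 0.] turn [ 0.1  0.  -0.2] shift in target axes [0. 0. 0.]
t 12.5 pos [635. -55. 186.] q [-0.08  0.26 -0.76 -0.15 -0.01  0.01] F [ 0.2 -0.1 -1.1] gap -0.2 grip 0.0
```

No contact, so the handle is home to within about 5°. I'll back off and look.

```bash
python3 -m crank '[0.01,0,0,0,0,0,0,0.01,0,-0.02,0,0,0,0,0.005,0,-0.04,0,0,0,0,0,0,-0.045,0,0,0,0,0,0,-0.045,0,0,0,0,0,0,-0.045,0,0,0,0,0,0,-0.045,0,0,0,0,0,0,-0.02,0,0,0,0,0,0,0,0,0,0,0,0,0,0,0,0,0,0]'
python3 - <<'E'
from h import *
s=robot.read_state(); delta(Rt(40),s['tool_pos'])
c=eyes.capture("wrist"); b=eyes.capture("side")
cv2.imwrite("pics/w6.png",np.vstack([cv2.resize(c["img"][60:260,180:500],(480,300)),cv2.resize(b["img"],(480,300))])[:,:,::-1])
E
```

```text
t: 13.5
tool_pos: [448.9, -37.2, 367.9]
ee_rot: [[-0.761, 0.099, 0.641], [0.078, 0.995, -0.061], [-0.644, 0.003, -0.765]]
contact_force: [0.2, -0.5, -0.5]
finger_gap: 0.2
grasp_force: 0.0
shift in present axes mm [0. 0. 0.] turn [ 0.1  0.1 -0.2] shift in target axes [0. 0. 0.]
t 13.5 pos [449. -37. 368.] q [-0.08 -0.29 -0.73  0.43 -0.01  0.02] F [ 0.2 -0.5 -0.5] gap 0.2 grip 0.0
```

View pics/w6.png

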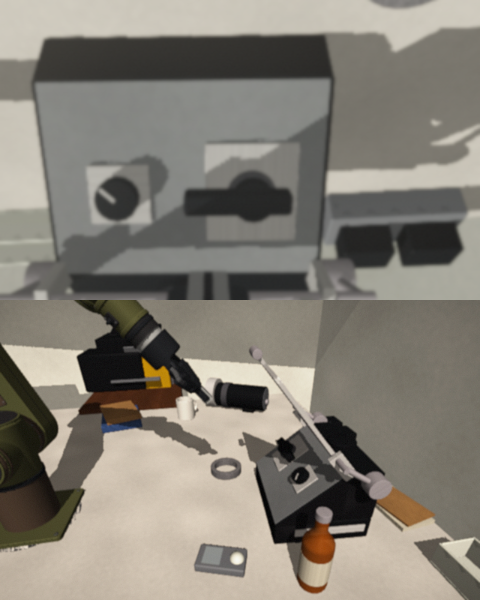

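The handle lies exactly across the panel, from (185,202) to (290,202). The guard stands open, the knob mark is unchanged, and the tape, meter and bottle have not moved.

```bash
python3 -c "
from workcell import robot
print(robot.close_job())"
```

```text
the job is handed in; nothing more can be done
None
```

The job is handed in: the guard stands fully open by itself, the isolator is across the panel in its off position, and the selector and surrounding items look untouched in the final pictures, at about 13.6 s.

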